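Unlock the dispensary chest and hold the key turned

TASK

Take the key with the wide flat bow out of the wooden key stand, push it fully home in the lock on the lid of the white chest, wiggling it past the sticky pins, and then turn it a quarter turn clockwise (seen from above) to its stop. The lock is sprung, so finish while gripping the key and holding it turned, with the chest's bolt drawn; do not let go. Leave the other two keys in the stand and the cups, jars and bottles where they are.

Things in the scene. Friction and masses are not known exactly. Their poses are not given: they have to be found in the camera images.
- key_flat: the key to use, upright in any of the stand's three slots, 35-70 g. Origin: on its axis at its shoulder's underside, z up, y along bow and bit width. Up: round shoulder 20 mm across, z 0-4; stem 9 across to 12; black flat bow 36 wide (y), 10 thick (x), z 12-42, grip by its thickness. Down: neck 4.5 across to z -10; flat bit 16 wide (y), 5 thick, to -24; 45 deg point to -32. Fits either way round
- key_tip (a point): the lower tip of that key, on its axis, 32 mm below its origin
- stand: fixed wooden block 56 (x) x 170 (y) x 45 mm high; origin at the centre of its underside. Three slots in its top at y = -52, 0, +52 mm, long side along y, 2 mm wider than the bits, 40 mm deep, each holding a key upright, shoulder on the block's top (so its y lies along the block's y); lift a key straight up at least 35 mm to clear it
- key_ball: another key, with a ball bow 24 mm across: not to be used, stays in the stand; origin at the underside of its shoulder
- key_post: another key, with a slim round bow 12 mm across and 30 high: not to be used, stays in the stand; origin at the underside of its shoulder
- chest: fixed white steel chest 240 (x) x 220 (y) x 90 mm high; origin at the centre of its underside. On the lid, 50 mm from the centre towards -x, a steel lock plate 54 mm square, its face 94 mm above the table. In front of it (-x) lies the bolt, 6 mm high, in a keeper at the front rim 12 mm above the lid
- lock (a point): centre of the keyhole, on the plate's face; axes as the chest. Chamfered slot 6.6 (x) by 17.6 mm (y) through a fixed 8 mm plate, the same in the cylinder below. Key goes straight down, bit along y, 32 mm, till its shoulder rests on the plate; only then can it turn. Sprung sticky pins resist from 16 to 28 mm of depth with 10-20 N, a third less with small turns to and fro (0.08 rad)
- plug (a joint): turn of the lock cylinder, rad: 0 at rest, grows clockwise seen from above, stop at 1.57. A spring drives it back (0.02 N m at rest, 0.08 at the stop). The key has about 0.1 rad of play in it and gives a little in the grip, so turn on to some 1.7 rad, until it stops
- bolt (a joint): travel of the chest's bolt in m, driven by the cylinder: 0 shot, 0.015 drawn at the cylinder's stop
- bamboo_a: bamboo cup, 68 mm across, 120 high, loose; origin at the centre of its underside (leave alone)
- bamboo_b: smaller bamboo cup, 52 mm across, 85 high, loose; origin at the centre of its underside (leave alone)
- jar_a: round glazed cupping jar, 60 mm across, 56 high, standing loose on the rear part of the chest lid; origin at the centre of its underside (leave alone)
- jar_b: round glazed cupping jar, 60 mm across, 56 high, loose on the table; origin at the centre of its underside (leave alone)
- dome: pale dome-shaped cupping bell, 66 mm across, 50 high, loose on the rear part of the chest lid; origin at the centre of its underside (leave alone)
- antiseptic: capped bottle, 60 mm across, 150 high, loose; origin at the centre of its underside (leave alone)
- oil: small amber oil bottle, 48 mm across, 130 high, loose; origin at the centre of its underside (leave alone)
Mind the look-alikes: they are no part of the job. Leave any orange or turquoise look-alike of the key_flat alone.

How it is judged (in metres and radians):
On the way, in this order (a step that is already met when the one before it is completed fails the run):
1. the flat-bowed key is drawn out of the stand (z of key_flat in the frame of stand above 0.08 m), for 0.1 s.
2. it is fully home in the lock, which is not yet turned (z of key_tip in the frame of lock below -0.03 m and horizontal distance between key_flat and lock below 0.004 m and angle between key_flat's own z axis and vertical below 0.12 rad and value of joint plug below 0.3 rad), for 0.1 s.
3. it is turned a quarter, still home and gripped (z of key_tip in the frame of lock below -0.03 m and horizontal distance between key_flat and lock below 0.004 m and angle between key_flat's own z axis and vertical below 0.12 rad and value of joint plug above 1.25 rad and contact force between the fingers and key_flat above 1 N), for 0.3 s.
At the end, for the whole second after the job is handed in: The flat-bowed key is within 2 mm of fully home in the lock (axis within 4 mm, upright within 7 degrees), the cylinder turned at least 1.25 rad of its 1.57, the bolt drawn at least 11 mm, the fingers gripping the key with over 1 N, and all still through the last second (all of step 3 and value of joint bolt above 0.011 m and linear speed of key_flat below 0.02 m/s); the arm keeps its last pose, push and grip.
It fails at once if one of the other keys is lifted or shifted more than 15 mm (distance of any of key_ball, key_post from where it was at the start of the episode above 0.015 m).
It fails at once if a cup, jar or bottle is moved more than 30 mm or tipped (distance of any of bamboo_a, bamboo_b, jar_a, jar_b, dome, antiseptic, oil from where it was at the start of the episode above 0.03 m or angle between any of bamboo_a, bamboo_b, jar_a, jar_b, dome, antiseptic, oil's own z axis and vertical above 0.5 rad).
It also fails if it takes over 51 s, if anything falls off the work surface, if the arm or the gripper's body presses on something with over 40 N, if the wrist force passes 120 N, or if a joint passes its speed limit or range.

ROBOT

A 6-joint arm with a two-finger parallel gripper is mounted at the origin on the work surface. World frame = base frame: x ahead of the robot, y to its left, z up, the work surface at z = 0. Lengths are in mm, angles in rad, forces in N, time in s.
With the tool pointing down it reaches from about 300 to 850 mm from the base axis. Payload 5.4 kg.
Tool frame: the origin (TCP) lies at the very end of the fingers, on their centre line; the grasp point (between the pads) lies 19 mm behind it; z points along the fingers, y is the direction in which the jaws open and shut (so a half turn about z gives the same grasp; the last joint's range is limited). The gripper opens to 85 mm and grips with 20 to 120 N. Pads are 22 mm wide; open, the fingers measure 114 mm over their backs; the gripper's body (76 mm by 85 mm) begins 54 mm behind the grasp point. The pads swing forward as they close: fully open they stand 13 mm farther back than shut.
Start: joints at [-0.21, 0.158, 1.597, -0, 1.386, -0.21], TCP at [574.984, -0.018, 231.299] pointing down, gripper open.
Joint ranges: [-2.91, 2.91], [-0.94, 2.29], [0.18, 2.7], [-1.29, 4.43], [0.17, 2.64], [-3, 3]. Speed limits (rad/s): [2.57, 2.57, 3.14, 3.14, 3.14, 3.14].

INTERFACE

Orientations are given as [roll, pitch, yaw] about the fixed x, y, z axes, in that order (R = Rz(yaw) Ry(pitch) Rx(roll)).
In Python, from workcell import * gives the robot as it stands. The module is installed in compiled form; this text tells all that it offers.
- The arm moves only by the shell command python3 -m creep 'ROWS' [FORCE]. ROWS is JSON, one flat list of numbers, 7 for each row, row after row: the turn, a rotation vector about the tool's x, y, z in degrees, then the shift along the tool's x, y, z in m, then the opening, from 0 (shut) to 1 (fully open). A call has 1 to 20 rows; each row shifts and turns the pose as measured when the row begins, along the tool's axes as they then stand; what a row does not reach is not made up. A row lasts 1/12 s, in which the tool goes at most 41.7 mm and 7.16 degrees, less where a joint would pass 70% of its speed; a pose out of reach is approached as far as the arm can. A call with a gripper value outside its range is refused whole. The fingers move at their own pace and stop on an object; FORCE is the grip in N (left out, the last holds). Time passes only in rows, so rows that do not move let the fingers close. It gives the time, the measured TCP pose, the force and the opening at its end, in the units of the state.
- observe(): the state, without advancing time (a new reading comes with each control period).
- capture(name): name is "scene" or "side" or "wrist"; returns the picture (400x640x3 uint8, blue, green, red); there is no depth.
- get_calibration(name): a dict with "intrinsics" (3x3 intrinsics, pixels), "extrinsics" (4x4, takes a point from camera to world coordinates); the wrist camera has in their place "tool_from_camera" (4x4, takes a point from camera to tool coordinates, whose origin is the TCP and whose axes are the flange's). Camera axes: x right, y up, looking along -z (the intrinsics and any distortion apply to the point x, -y, -z); pixel columns grow to the right and rows downward; lengths in mm; the calibration is good to about 2 mm. The wrist camera is an equidistant fisheye: a pixel r from the principal point sees the ray r / f radians off the axis. A picture is of the moment at which its call begins: read the wrist's pose just before it. get_calibration takes no time and is no camera call.
- close_job(): hands the job in, once; it reports no verdict.
The state is a dict: "clock": time; "qpos": joint angles; "joint_vel": joint speeds; "joint_torque": joint torques, N m; "eef_pos": TCP position; "ee_rot": TCP orientation; "wrist_force": force on the tool from outside, world axes, zero at the start; "torque": the same for the moment, N m; "opening": finger opening in mm.
Only numpy, scipy, OpenCV 4.12 (cv2) and the standard library are available. Lean on these libraries where they do the work, as an engineer would, in place of code of your own. Each camera call takes 0.05 s, during which the arm holds its last target.

## Working session

There is one attempt and no reset: what is moved stays moved. The work goes in short steps, Python scripts to look and compute and a shell command to move; the robot and the scene stay as the last step left them, time stands still between calls to the robot, and variables do not carry over. Pictures are saved under pics/ and viewed, and the job is handed in when it is done.

```bash
mkdir -p pics; ls; python3 - <<'E'
from workcell import *
import cv2
s=observe(); print(s)
for n in("scene","side","wrist"):
    cv2.imwrite(f"pics/{n}0.png",capture(n)); print(n,get_calibration(n))
E
```

```text
pics
{'clock': 0.0, 'qpos': array([-2.10104962e-01,  1.59065838e-01,  1.59821978e+00,  3.33182873e-06,
        1.38618945e+00, -2.10102980e-01]), 'joint_vel': array([ 5.03800718e-04,  1.69757679e-03, -2.51455533e-04,  3.21412876e-03,
       -2.36434505e-03,  7.32624030e-05]), 'joint_torque': array([ 1.96016467e-04, -3.96006632e+01, -3.31426942e+01, -2.07608541e-04,
        8.36965773e-03, -3.09808388e-05]), 'eef_pos': array([5.74408554e+02, 1.03153147e-01, 2.30313697e+02]), 'ee_rot': array([-3.13975232e+00, -3.95799597e-04,  1.57079337e+00]), 'wrist_force': array([-0.10280631, -1.11160649, -1.47519684]), 'torque': array([0.01228028, 0.00663384, 0.01525401]), 'opening': 85.53293543746554}
scene {'intrinsics': array([[470.11312526,   0.        , 333.79317909],
       [  0.        , 470.11312526, 210.60255141],
       [  0.        ,   0.        ,   1.        ]]), 'extrinsics': array([[-6.25637262e-01, -6.16774292e-01,  4.77668807e-01,
         1.19257268e+03],
       [ 7.80087287e-01, -4.89547668e-01,  3.89624056e-01,
         5.46693211e+02],
       [-6.46845123e-03,  6.16386692e-01,  
[... 497 characters left out ...]
2.79004455e-04,  8.37729198e-01,  5.46085811e-01,
         8.29310527e+02],
       [ 0.00000000e+00,  0.00000000e+00,  0.00000000e+00,
         1.00000000e+00]])}
wrist {'intrinsics': array([[309.70691629,   0.        , 317.04274281],
       [  0.        , 309.70691629, 198.85357066],
       [  0.        ,   0.        ,   1.        ]]), 'tool_from_camera': array([[ 1.87970931e-04,  9.65949547e-01,  2.58730435e-01,
         6.58930461e+01],
       [ 9.99999870e-01, -3.04354511e-04,  4.09770870e-04,
        -1.00484835e+00],
       [ 4.74563762e-04,  2.58730324e-01, -9.65949478e-01,
        -1.42955699e+02],
       [ 0.00000000e+00,  0.00000000e+00,  0.00000000e+00,
         1.00000000e+00]])}
```

View pics/scene0.png

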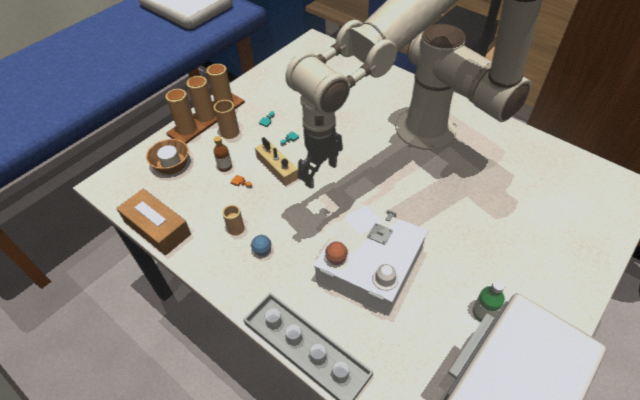

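View pics/side0.png

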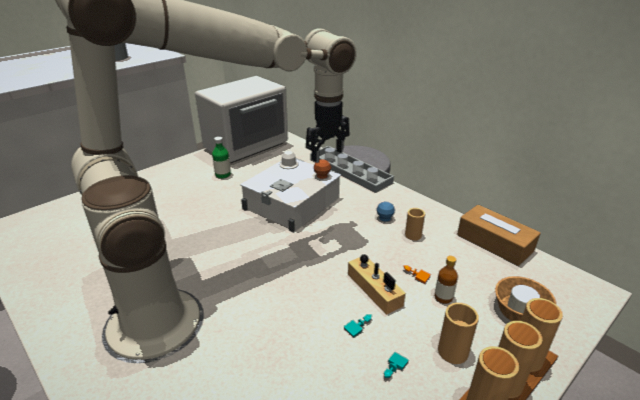

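View pics/wrist0.png

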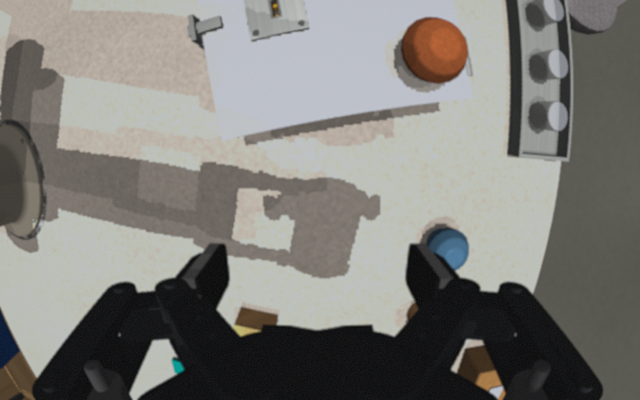

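```bash
python3 - <<'E'
import cv2,numpy as np
a=cv2.imread("pics/scene0.png");b=cv2.imread("pics/side0.png")
A=cv2.resize(a[125:195,245:315],None,fx=5.5,fy=5.5,interpolation=cv2.INTER_CUBIC)
B=cv2.resize(b[245:315,340:410],None,fx=5.5,fy=5.5,interpolation=cv2.INTER_CUBIC)
cv2.imwrite("pics/crop0.png",np.hstack([A,B]))
A=cv2.resize(a[195:265,340:430],None,fx=4.4,fy=4.4,interpolation=cv2.INTER_CUBIC)
B=cv2.resize(b[155:225,235:325],None,fx=4.4,fy=4.4,interpolation=cv2.INTER_CUBIC)
cv2.imwrite("pics/crop1.png",np.hstack([A,B]))
E
```

```text
(no output)
```

View pics/crop0.png

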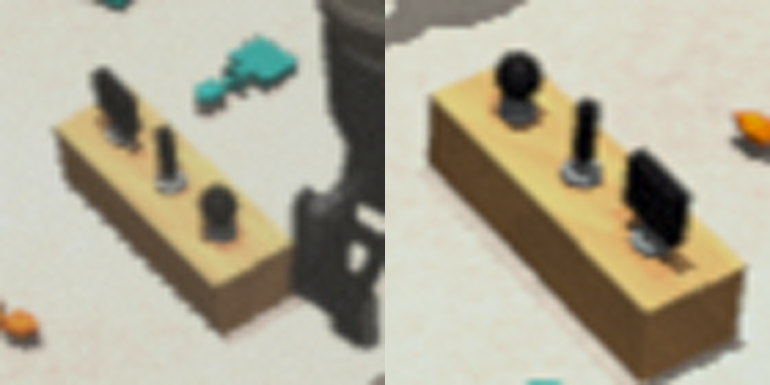

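View pics/crop1.png

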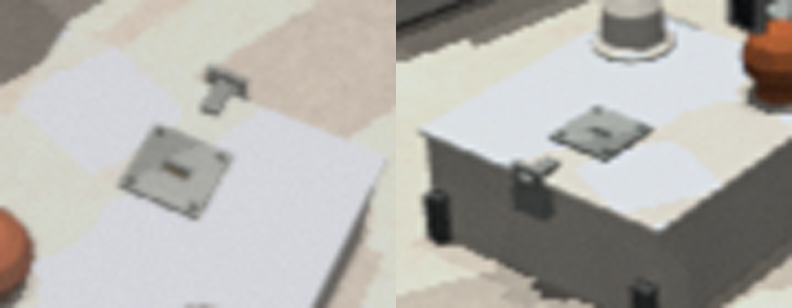

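```bash
cat > h.py <<'E'
import numpy as np,cv2
from workcell import *
from scipy.spatial.transform import Rotation as Ro
def ray(n,uv,pose=None):
    c=get_calibration(n);K=c["intrinsics"]
    x=(uv[0]-K[0,2])/K[0,0];y=(uv[1]-K[1,2])/K[1,1]
    if n=="wrist":
        r=np.hypot(x,y);d=np.array([x/r*np.sin(r),-y/r*np.sin(r),-np.cos(r)]) if r>1e-9 else np.array([0,0,-1.])
        T=c["tool_from_camera"];W=np.eye(4);W[:3,:3]=Ro.from_euler("xyz",pose[1]).as_matrix();W[:3,3]=pose[0];T=W@T
    else: d=np.array([x,-y,-1.]);d/=np.linalg.norm(d);T=c["extrinsics"]
    return T[:3,3],T[:3,:3]@d
def onz(n,uv,z,pose=None):
    o,d=ray(n,uv,pose);return o+d*(z-o[2])/d[2]
def tri(*rs):
    A=0;b=0
    for o,d in rs:
        P=np.eye(3)-np.outer(d,d);A=A+P;b=b+P@o
    p=np.linalg.solve(A,b);return p,[round(float(np.linalg.norm((np.eye(3)-np.outer(d,d))@(p-o))),1) for o,d in rs]
def proj_w(p,pose):
    c=get_calibration("wrist");K=c["intrinsics"];W=np.eye(4);W[:3,:3]=Ro.from_euler("xyz",pose[1]).as_matrix();W[:3,3]=pose[0]
    q=np.linalg.inv(W@c["tool_from_camera"])@np.append(p,1);v=np.array([q[0],-q[1],-q[2]]);th=np.arctan2(np.hypot(v[0],v[1]),v[2]);ph=np.arctan2(v[1],v[0])
    return K[:2,2]+K[0,0]*th*np.array([np.cos(ph),np.sin(ph)])
E
python3 - <<'E'
from h import *
np.set_printoptions(precision=1,suppress=True)
for n,a,b in [("flat",(266.1,144.5),(389.5,281.4)),("post",(275.4,152.6),(376.7,268.6)),("ball",(284.8,162.3),(364.2,259)),("lock",(380,233.9),(281.8,185))]:
    print(n,*tri(ray("scene",a),ray("side",b)))
print(onz("scene",(380,233.9),94),onz("side",(281.8,185),94))
for c in [(158,125),(231,155),(199,217),(121,186)]: print(onz("scene",(340+c[0]/4.4,195+c[1]/4.4),94))
for c in [(597,107),(653,130),(603,160),(549,134)]: print(onz("side",(235+(c[0]-396)/4.4,155+c[1]/4.4),94))
print("stand corners")
for c in [(55,130),(110,75),(295,242),(218,290)]: print(onz("scene",(245+c[0]/5.5,125+c[1]/5.5),45))
for c in [(430,97),(510,60),(745,267),(648,312)]: print(onz("side",(340+(c[0]-385)/5.5,245+c[1]/5.5),45))
E
```

```text
flat [ 459.5 -337.5   66.6] [1.3, 1.3]
post [ 469.8 -286.4   68.9] [1.8, 1.8]
ball [ 479.5 -236.3   64. ] [1.3, 1.3]
lock [535.1 171.8  89. ] [1.5, 1.5]
[536.9 174.5  94. ] [530.7 163.7  94. ]
[514.8 144.9  94. ]
[505.4 194.3  94. ]
[556.2 205.4  94. ]
[567.3 154.4  94. ]
[550.8 194.3  94. ]
[559.5 140.7  94. ]
[506.9 133.1  94. ]
[501.  187.6  94. ]
stand corners
[ 481.4 -369.4   45. ]
[ 425.9 -376.7   45. ]
[ 460.6 -194.1   45. ]
[ 516.3 -203.9   45. ]
[ 455.9 -203.6   45. ]
[ 504.6 -211.2   45. ]
[ 475.1 -378.6   45. ]
[ 422.5 -367.    45. ]
```

The upright black blade at scene (266,145) / side (389,281) is key_flat. The ball at side (364,259) and the slim post at side (377,269) are the other two keys. The orange (420,274) and turquoise (358,325), (396,365) flat ones lie on the table and are look-alikes. The enlarged crop confirms this. Moving above it.

```bash
python3 -m creep '[0,0,0,-0.03,-0.0096,0.0017,1, 0,0,0,-0.03,-0.0096,0.0017,1, 0,0,0,-0.03,-0.0096,0.0017,1, 0,0,0,-0.03,-0.0096,0.0017,1, 0,0,0,-0.03,-0.0096,0.0017,1, 0,0,0,-0.03,-0.0096,0.0017,1, 0,0,0,-0.03,-0.0096,0.0017,1, 0,0,0,-0.03,-0.0096,0.0017,1, 0,0,0,-0.03,-0.0096,0.0017,1, 0,0,0,-0.03,-0.0096,0.0017,1, 0,0,0,-0.03,-0.0096,0.0017,1, 0,0,0,-0.03,-0.0096,0.0017,1, 0,0,5.5,0,0,0,1, 0,0,5.5,0,0,0,1, 0,0,0,0,0,0,1]'
python3 - <<'E'
from h import *
s=observe();print(s["eef_pos"],np.degrees(s["ee_rot"]),s["clock"])
cv2.imwrite("pics/w1.png",capture("wrist"))
E
```

```text
clock: 1.4
eef_pos: [450.8, -375.0, 202.6]
ee_rot: [-3.133, -0.005, 1.374]
wrist_force: [-1.1, 0.4, -0.1]
opening: 85.5
[ 450.79853421 -375.02850331  202.61508603] [-179.50980532   -0.26644081   78.72908047] 1.4
```

View pics/w1.png

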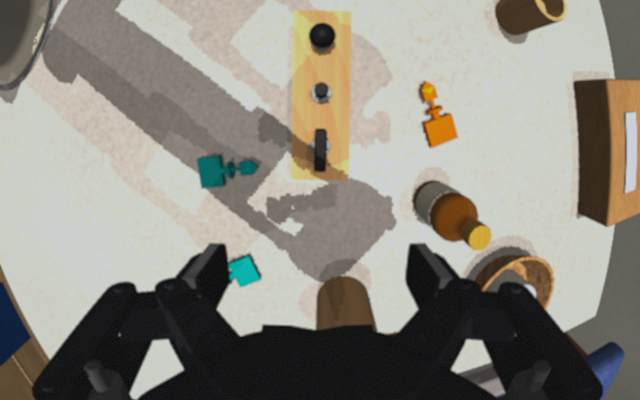

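```bash
python3 - <<'E'
import cv2
a=cv2.imread("pics/w1.png")
cv2.imwrite("pics/w1c.png",cv2.resize(a[0:200,270:370],None,fx=3,fy=3,interpolation=cv2.INTER_CUBIC))
cv2.imwrite("pics/w1d.png",cv2.resize(a[115:190,285:360],None,fx=8,fy=8,interpolation=cv2.INTER_CUBIC))
E
```

```text
(no output)
```

View pics/w1d.png

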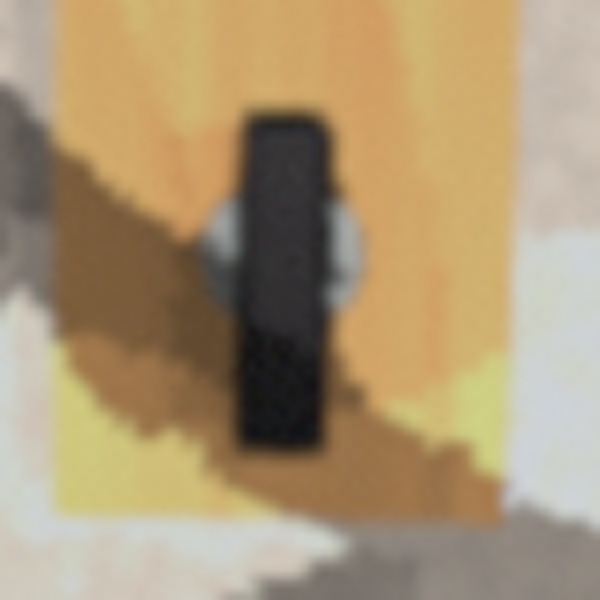

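View pics/w1c.png

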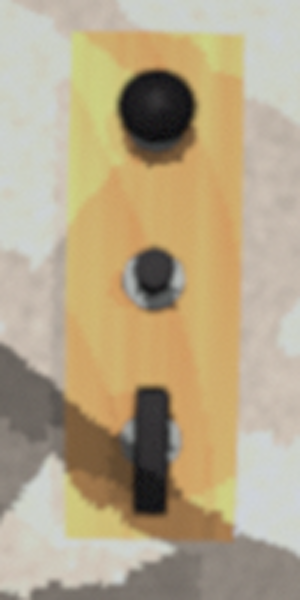

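```bash
python3 - <<'E'
from h import *
np.set_printoptions(precision=1,suppress=True)
s=observe();p=(s["eef_pos"],s["ee_rot"])
q=[onz("wrist",(285+x/8,115+y/8),87,p) for x,y in [(245,112),(325,112),(322,447),(238,447)]]
print(np.array(q),np.mean(q,0))
d=(q[0]+q[1]-q[2]-q[3])/2;print(np.linalg.norm(d),np.degrees(np.arctan2(d[1],d[0])))
cor=[onz("wrist",(270+x/3,y/3),45,p) for x,y in [(70,32),(244,36),(234,540),(65,537)]]
print(np.array(cor),np.mean(cor,0))
for i,j in((0,3),(1,2)):
  d=cor[i]-cor[j];print(np.linalg.norm(d),np.degrees(np.arctan2(d[1],d[0])))
R=Ro.from_euler("xyz",p[1]).as_matrix()
for P in (np.mean(q,0),):
  print("tool shift",R.T@(np.r_[P[:2],56]-p[0]))
E
```

```text
[[ 458.5 -318.2   87. ]
 [ 466.6 -319.7   87. ]
 [ 459.7 -354.4   87. ]
 [ 450.9 -352.8   87. ]] [ 458.9 -336.3   87. ]
35.398240877215024 78.2303490832225
[[ 459.2 -197.5   45. ]
 [ 514.4 -209.5   45. ]
 [ 479.5 -374.7   45. ]
 [ 424.9 -363.2   45. ]] [ 469.5 -286.2   45. ]
169.2438391937071 78.2865445338674
168.8947189321439 78.0719304705381
tool shift [ 38.5   1.8 146.7]
```

```bash
cat >> h.py <<'E'
def todo(pos,yaw):
    s=observe();R=Ro.from_euler("xyz",s["ee_rot"]);T=Ro.from_euler("xyz",[np.pi,0,np.radians(yaw)])
    np.set_printoptions(precision=2,suppress=True)
    print("t",round(s["clock"],2),"pos",s["eef_pos"],"rpy",np.degrees(s["ee_rot"]),"F",s["wrist_force"],"M",s["torque"],"open",s["opening"])
    print("TODO turn",np.degrees((R.inv()*T).as_rotvec()),"shift mm",R.inv().apply(np.array(pos)-s["eef_pos"]),"joints",s["qpos"])
E
python3 -c "
from h import *
todo([458.9,-336.7,120],78.2)"
python3 -m creep '[-0.25,0,0.3,0.02,0.001,0.02,1, -0.2,0,0.3,0.02,0.001,0.03,1, 0,0,0,0,0,0.03,1, 0,0,0,0,0,0,1]'
python3 -c "
from h import *
todo([458.9,-336.7,56],78.2)"
```

```text
t 1.45 pos [ 450.91 -374.63  202.53] rpy [-179.5    -0.28   78.97] F [ 0.01  0.17 -0.01] M [ 0.08 -0.03  0.04] open 85.28125846078102
TODO turn [-0.5  -0.28  0.77] shift mm [38.35  1.31 82.71] joints [-0.9   0.22  1.59 -0.    1.35 -0.71]
clock: 1.78
eef_pos: [462.3, -334.5, 122.6]
ee_rot: [3.137, -0.001, 1.379]
wrist_force: [0.2, 0.6, -1.5]
opening: 85.6
t 1.78 pos [ 462.31 -334.52  122.61] rpy [179.76  -0.08  79.03] F [ 0.24  0.62 -1.52] M [ 0.01  0.03 -0.03] open 85.5656873789694
TODO turn [ 0.24 -0.08  0.83] shift mm [-2.88 -3.22 66.6 ] joints [-0.84  0.25  1.71  0.    1.17 -0.65]
```

```bash

python3 -m creep '[0,0,0.8,-0.0028,-0.003,0,1, 0,0,0,0,0,0.02,1, 0,0,0,0,0,0.02,1, 0,0,0,0,0,0.014,1, 0,0,0,0,0,0,1]'
python3 - <<'E'
from h import *
todo([458.9,-336.7,56],78.2)
cv2.imwrite("pics/w2.png",capture("wrist"))
E
```

```text
clock: 2.2
eef_pos: [461.8, -339.6, 74.5]
ee_rot: [3.131, 0.004, 1.372]
wrist_force: [-0.2, -0.0, -0.3]
opening: 85.5
t 2.2 pos [ 461.8  -339.57   74.55] rpy [179.38   0.23  78.63] F [-0.17 -0.05 -0.28] M [ 0.02 -0.01 -0.04] open 85.49516003212051
TODO turn [0.62 0.23 0.43] shift mm [ 2.32 -3.61 18.5 ] joints [-0.85  0.32  1.74  0.    1.07 -0.65]
```

View pics/w2.png

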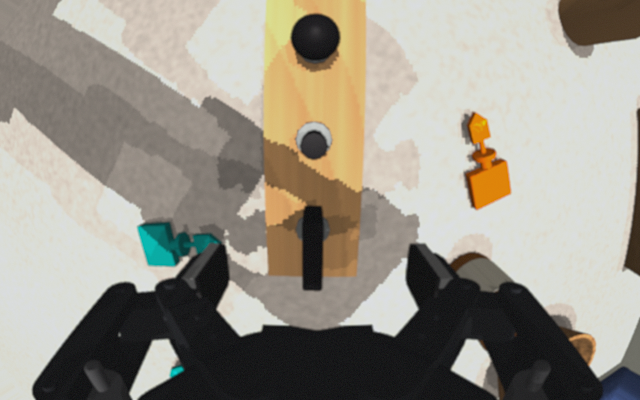

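```bash
python3 - <<'E'
from h import *
np.set_printoptions(precision=1,suppress=True)
print(tri(ray("scene",(218.5,140)),ray("side",(451,260))))
print(tri(ray("scene",(223,165)),ray("side",(446,296))))
E
```

```text
(array([ 575.4, -425.3,  121.6]), [1.9, 1.9])
(array([ 578.3, -431.8,    5.5]), [0.3, 0.3])
```

```bash

python3 -m creep '[0.3,0,0.2,0.0023,-0.0034,0,1, 0,0,0,0,0,0.012,1, 0,0,0,0,0,0,1]'
python3 -c "
from h import *
todo([458.9,-336.7,56],78.2)"
```

```text
clock: 2.5
eef_pos: [461.7, -340.6, 69.1]
ee_rot: [3.128, 0.011, 1.369]
wrist_force: [-1.4, -0.4, -0.5]
opening: 85.2
t 2.5 pos [ 461.73 -340.64   69.14] rpy [179.2    0.62  78.42] F [-1.44 -0.4  -0.53] M [ 0.07  0.02 -0.04] open 85.20817254443772
TODO turn [0.8  0.62 0.23] shift mm [ 3.43 -3.74 13.06] joints [-0.85  0.32  1.75 -0.    1.06 -0.64]
```

```bash

python3 -m creep '[0,0,0,0.004,-0.004,0,1]'; python3 -m creep '[0,0,0,0,0,0,1]' ;python3 -m creep '[0.8,0.6,0.2,0.004,-0.004,0.006,1]'
python3 -c "
from h import *
todo([458.9,-336.7,56],78.2)"
```

```text
clock: 2.58
eef_pos: [459.5, -337.2, 70.3]
ee_rot: [3.125, 0.013, 1.368]
wrist_force: [0.5, -0.2, -0.6]
opening: 85.5
clock: 2.67
eef_pos: [459.0, -336.4, 70.3]
ee_rot: [3.126, 0.012, 1.369]
wrist_force: [-0.3, -0.0, -0.5]
opening: 85.2
clock: 2.75
eef_pos: [456.8, -332.8, 65.9]
ee_rot: [3.137, 0.004, 1.365]
wrist_force: [-0.3, 0.3, -0.2]
opening: 85.7
t 2.75 pos [ 456.85 -332.77   65.89] rpy [179.74   0.21  78.22] F [-0.29  0.33 -0.19] M [-0.04  0.   -0.05] open 85.7383646762619
TODO turn [0.26 0.21 0.02] shift mm [-3.39  2.77  9.92] joints [-0.84  0.32  1.76 -0.    1.06 -0.64]
```

```bash

python3 -m creep '[0.2,0.2,0,-0.0034,0.0025,0.006,1]'; python3 -m creep '[0,0,0,0,0,0.004,1]'
python3 -c "
from h import *
todo([458.9,-336.7,56],78.2)"
```

```text
clock: 2.83
eef_pos: [458.1, -335.4, 59.5]
ee_rot: [-3.141, -0.001, 1.366]
wrist_force: [-0.8, 0.1, -0.9]
opening: 85.6
clock: 2.92
eef_pos: [458.4, -336.1, 55.2]
ee_rot: [-3.141, -0.001, 1.366]
wrist_force: [-0.2, -0.9, 0.2]
opening: 85.4
t 2.92 pos [ 458.43 -336.14   55.19] rpy [-179.98   -0.05   78.24] F [-0.23 -0.87  0.2 ] M [-0.04 -0.02 -0.03] open 85.40939617092745
TODO turn [-0.02 -0.05  0.04] shift mm [-0.45  0.57 -0.81] joints [-0.85  0.34  1.75  0.    1.05 -0.64]
```

```bash

python3 -m creep '[0,0,0,0,0,0,0, 0,0,0,0,0,0,0, 0,0,0,0,0,0,0, 0,0,0,0,0,0,0, 0,0,0,0,0,0,0, 0,0,0,0,0,0,0, 0,0,0,0,0,0,0, 0,0,0,0,0,0,0]' 80
python3 - <<'E'
from h import *
todo([458.9,-336.7,56],78.2)
cv2.imwrite("pics/w3.png",capture("wrist")[150:350,150:500])
E
```

```text
clock: 3.58
eef_pos: [458.7, -336.1, 53.6]
ee_rot: [-3.141, -0.002, 1.365]
wrist_force: [-1.0, -0.8, -0.8]
opening: 8.9
t 3.58 pos [ 458.69 -336.08   53.63] rpy [-179.96   -0.12   78.22] F [-1.02 -0.83 -0.84] M [-0.03  0.09 -0.01] open 8.889278723211854
TODO turn [-0.04 -0.12  0.02] shift mm [-0.56  0.33 -2.37] joints [-0.85  0.35  1.75  0.    1.05 -0.64]
```

View pics/w3.png

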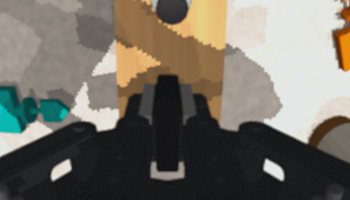

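The image shows the bow held between the pads at about (167,130) in the crop, opening about 9 mm. Lifting.

```bash

python3 -m creep '[0,0,0,0,0,-0.006,0, 0,0,0,0,0,-0.01,0, 0,0,0,0,0,-0.01,0, 0,0,0,0,0,-0.01,0]'
python3 -c "
from h import *
todo([458.9,-336.7,170],78.2)"
python3 -m creep '[0,0,0,0,0,-0.015,0, 0,0,0,0,0,-0.02,0, 0,0,0,0,0,-0.025,0, 0,0,0,0,0,-0.025,0, 0,0,0,0,0,-0.025,0, 0,0,0,0,0,-0.02,0, 0,0,0,0,0,0,0]'
python3 - <<'E'
from h import *
todo([530,120,210],100)
cv2.imwrite("pics/w4.png",capture("wrist"))
E
```

```text
clock: 3.97
eef_pos: [458.3, -335.0, 90.4]
ee_rot: [-3.139, -0.005, 1.365]
wrist_force: [0.1, -0.4, 0.2]
opening: 8.9
t 3.97 pos [ 458.35 -334.96   90.36] rpy [-179.87   -0.26   78.21] F [ 0.13 -0.4   0.24] M [ 0.04  0.01 -0.02] open 8.938436721005477
TODO turn [-0.13 -0.26  0.01] shift mm [ -1.23   0.72 -79.65] joints [-0.85  0.29  1.73  0.    1.12 -0.64]
clock: 4.55
eef_pos: [454.8, -334.9, 235.7]
ee_rot: [-3.133, -0.001, 1.365]
wrist_force: [1.3, -1.0, 0.7]
opening: 8.8
t 4.55 pos [ 454.77 -334.94  235.73] rpy [-179.52   -0.08   78.23] F [ 1.32 -0.95  0.72] M [-0.01  0.01 -0.01] open 8.845665692702335
TODO turn [ -0.45  -0.17 -21.77] shift mm [460.68 -18.93  26.53] joints [-0.85  0.14  1.61 -0.    1.4  -0.64]
```

View pics/w4.png

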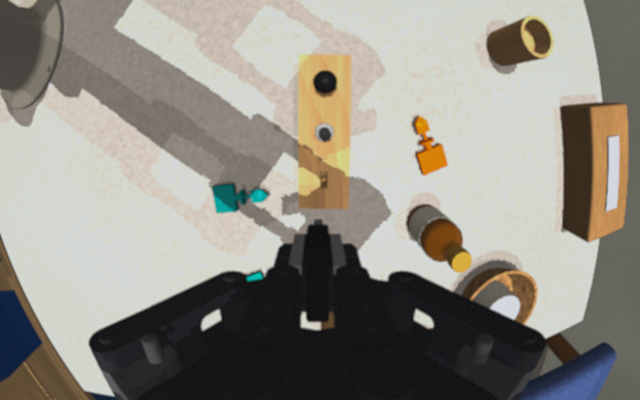

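The image shows the slot empty at (323,180), key_ball (325,82) and key_post (324,133) still in the stand, and the key in the fingers. Going to look at the lock.

```bash

python3 -m creep '[0,0,-5.4,0,0,0,0, 0,0,-5.4,0,0,0,0, 0,0,-5.4,0,0,0,0, 0,0,-5.4,0,0,0,0, 0,0,0,0.03,0.012,0.002,0, 0,0,0,0.03,0.012,0.002,0, 0,0,0,0.03,0.012,0.002,0, 0,0,0,0.03,0.012,0.002,0, 0,0,0,0.03,0.012,0.002,0, 0,0,0,0.03,0.012,0.002,0, 0,0,0,0.03,0.012,0.002,0, 0,0,0,0.03,0.012,0.002,0, 0,0,0,0.03,0.012,0.002,0, 0,0,0,0.03,0.012,0.002,0, 0,0,0,0.03,0.012,0.002,0, 0,0,0,0.03,0.012,0.002,0, 0,0,0,0.03,0.012,0.002,0, 0,0,0,0,0,0,0]'
python3 -c "
from h import *
todo([545,112,200],100)"
```

```text
clock: 6.1
eef_pos: [515.6, 100.5, 187.6]
ee_rot: [-3.088, -0.029, 1.753]
wrist_force: [0.5, 0.8, -1.4]
opening: 8.9
t 6.1 pos [515.64 100.46 187.61] rpy [-176.95   -1.68  100.44] F [ 0.51  0.84 -1.36] M [ 0.03 -0.01  0.04] open 8.884459231913882
TODO turn [-3.05 -1.66  0.49] shift mm [  6.38  30.27 -13.84] joints [-0.05  0.11  1.74  0.02  1.35 -0.23]
```

```bash

python3 -m creep '[-1.5,-0.8,0.3,0.004,0.015,-0.006,0, -1.5,-0.8,0.2,0.002,0.015,-0.006,0, 0,0,0,0,0,0,0]'
python3 - <<'E'
from h import *
todo([545,112,200],100)
cv2.imwrite("pics/w5.png",capture("wrist"))
E
```

```text
clock: 6.35
eef_pos: [541.9, 113.3, 194.4]
ee_rot: [-3.133, 0.0, 1.749]
wrist_force: [-0.7, 0.2, 0.1]
opening: 8.9
t 6.35 pos [541.88 113.34 194.4 ] rpy [-179.5     0.01  100.19] F [-0.69  0.17  0.08] M [ 0.02 -0.02 -0.02] open 8.862454493752857
TODO turn [-0.5   0.01  0.19] shift mm [-1.87  2.79 -5.62] joints [-0.01  0.14  1.69 -0.    1.32 -0.19]
```

View pics/w5.png

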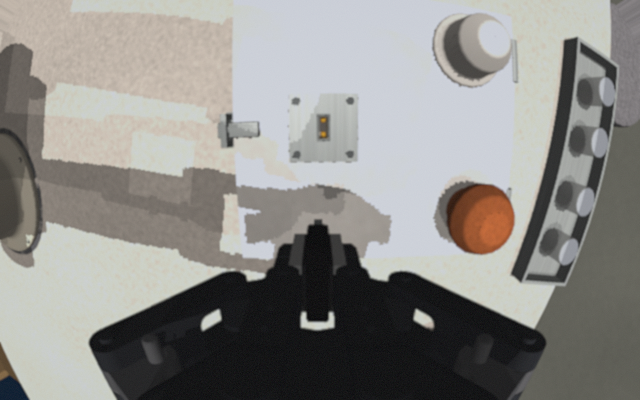

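```bash
python3 - <<'E'
import cv2
a=cv2.imread("pics/w5.png")
cv2.imwrite("pics/w5d.png",cv2.resize(a[88:168,283:363],None,fx=7.5,fy=7.5,interpolation=cv2.INTER_CUBIC))
E
```

```text
(no output)
```

View pics/w5d.png

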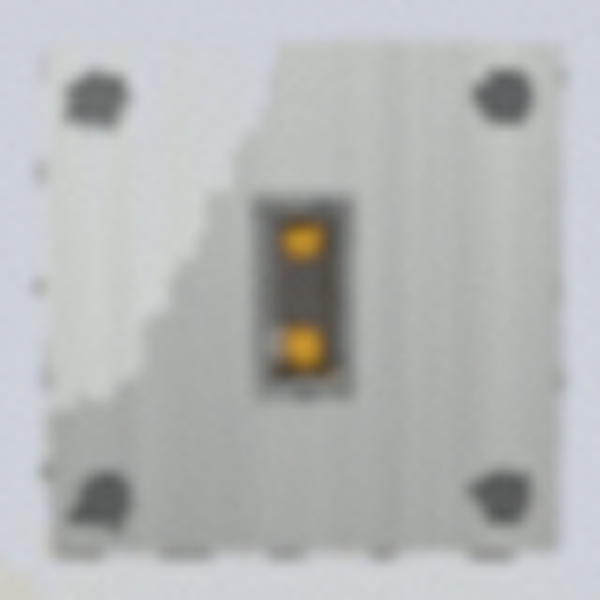

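```bash
python3 - <<'E'
from h import *
np.set_printoptions(precision=2,suppress=True)
p=(np.array([541.88,113.34,194.4]),np.radians([-179.5,0.01,100.19]))
f=lambda x,y:onz("wrist",(283+x/7.5,88+y/7.5),94,p)
sl=[f(*c) for c in [(255,197),(353,197),(353,397),(255,397)]]
pl=[f(*c) for c in [(48,40),(565,38),(558,553),(50,553)]]
sc=[f(*c) for c in [(97,99),(504,97),(501,495),(104,498)]]
for q in(sl,pl,sc):
    q=np.array(q);d=q[0]+q[1]-q[2]-q[3];e=q[1]+q[2]-q[0]-q[3]
    print(q.mean(0),"yaw y",np.degrees(np.arctan2(d[1],d[0])),"x",np.degrees(np.arctan2(e[1],e[0])),np.linalg.norm(d)/2,np.linalg.norm(e)/2)
a=cv2.imread("pics/w5.png")
cv2.imwrite("pics/w5e.png",cv2.resize(a[210:330,260:380],None,fx=5,fy=5,interpolation=cv2.INTER_CUBIC))
# bow-top expected
R=Ro.from_euler("xyz",p[1]).as_matrix()
for tx in(18,-18):
  for ty in (-5,5):
    print(proj_w(p[0]+R@np.array([tx,ty,-(42-8.6)]),p))
E
```

```text
[534.69 171.35  94.  ] yaw y 100.32998291551246 x 10.40143110631242 20.988988145131383 10.190488150336096
[534.82 171.62  94.  ] yaw y 100.0543055641587 x 10.522734775700101 54.34181677078479 53.67700029432586
[534.44 171.37  94.  ] yaw y 100.60621248051869 x 10.753088046933089 41.99955115725915 41.97107241882753
[306.47 245.85]
[332.44 245.84]
[307.66 320.49]
[330.67 320.46]
```

View pics/w5e.png

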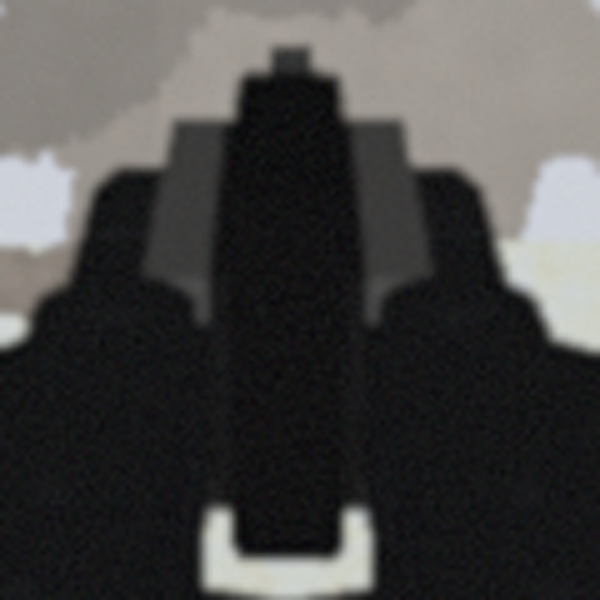

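```bash
python3 - <<'E'
from h import *
np.set_printoptions(precision=2,suppress=True)
p=(np.array([541.88,113.34,194.4]),np.radians([-179.5,0.01,100.19]))
R=Ro.from_euler("xyz",p[1]).as_matrix()
for n,t in [("bowbot",(18,-5,-3.4)),("",(18,5,-3.4)),("bit",(8,-2.5,32.6)),("",(8,2.5,32.6)),("bit top",(8,-2.5,18.6)),("",(8,2.5,18.6))]:
    print(n,proj_w(p[0]+R@np.array(t),p))
# px->tool coords at depth
def tool(uv,z): 
    o,d=ray("wrist",uv,(np.zeros(3),np.zeros(3))); return o+d*(z-o[2])/d[2]
print("bow front",tool((308.6,225),-3.4),tool((328,225),-3.4)); print("bit",tool((314.4,219.6),32.6),tool((322,219.6),32.6))
print("bow top back",tool((307,321),-33.4),tool((328,321),-33.4))
# lock in tool coords by same cam
print("lock in tool", R.T@(np.array([534.65,171.45,94])-p[0]))
E
```

```text
bowbot [308.53 220.54]
 [329.52 220.54]
bit [314.46 216.75]
 [322.84 216.75]
bit top [314.25 224.68]
 [323.28 224.68]
bow front [15.74 -4.99 -3.4 ] [15.74  4.3  -3.4 ]
bit [ 6.2  -2.54 32.6 ] [ 6.2   2.01 32.6 ]
bow top back [-18.29  -5.29 -33.4 ] [-18.29   3.84 -33.4 ]
lock in tool [ 58.49   4.04 100.36]
```

```bash

python3 -m creep '[-0.4,0,0,0.02,0.002,0,0, 0,0,0,0.02,0.002,0,0, 0,0,0,0.018,0.001,0,0, 0,0,0,0,0,0.012,0, 0,0,0,0,0,0.012,0, 0,0,0,0,0,0.006,0, 0,0,0,0,0,0,0]'
python3 - <<'E'
from h import *
todo([534.6,172.9,147],100.3)
E
```

```text
clock: 6.98
eef_pos: [531.9, 164.8, 157.8]
ee_rot: [-3.126, 0.002, 1.741]
wrist_force: [-0.0, 0.2, -0.7]
opening: 8.9
t 6.98 pos [531.86 164.82 157.84] rpy [-179.13    0.12   99.77] F [-0.02  0.23 -0.7 ] M [0.02 0.02 0.03] open 8.863231312597035
TODO turn [-0.87  0.11 -0.53] shift mm [ 7.51  4.24 10.77] joints [ 0.09  0.19  1.71 -0.    1.26 -0.08]
```

```bash

python3 -m creep '[-0.9,0,-0.5,0.0075,0.0042,0.003,0, 0,0,0,0,0,0,0]'
python3 - <<'E'
from h import *
todo([534.6,172.9,147],100.3)
a=capture("wrist")
cv2.imwrite("pics/w6.png",cv2.resize(a[190:340,240:400],None,fx=5,fy=4,interpolation=cv2.INTER_CUBIC))
E
```

```text
clock: 7.15
eef_pos: [534.3, 171.4, 153.0]
ee_rot: [-3.14, 0.002, 1.748]
wrist_force: [-1.1, 1.0, -1.3]
opening: 9.1
t 7.15 pos [534.29 171.44 152.98] rpy [-179.94    0.12  100.15] F [-1.13  0.95 -1.29] M [ 0.03  0.01 -0.02] open 9.071827745089394
TODO turn [-0.06  0.11 -0.15] shift mm [1.4  0.57 5.97] joints [ 0.1   0.2   1.71 -0.    1.23 -0.08]
```

View pics/w6.png

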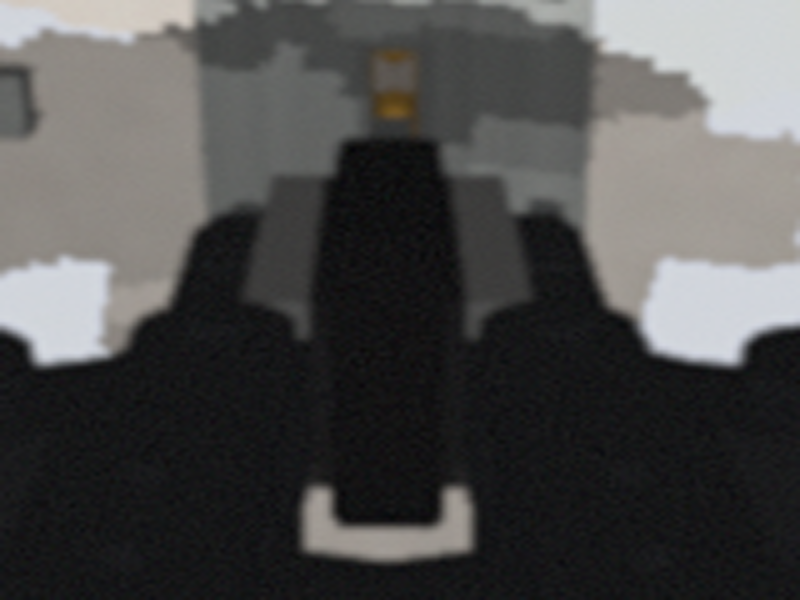

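```bash

python3 -m creep '[0,0,-0.1,0.0013,0.0006,0.004,0, 0,0,0,0,0,0.006,0, 0,0,0,0,0,0,0]'
python3 - <<'E'
from h import *
todo([534.6,172.9,126],100.3)
import numpy as np
a=capture("scene");b=capture("side")
A=cv2.resize(a[195:265,345:415],None,fx=5.5,fy=5.5,interpolation=cv2.INTER_CUBIC)
B=cv2.resize(b[140:210,250:320],None,fx=5.5,fy=5.5,interpolation=cv2.INTER_CUBIC)
cv2.imwrite("pics/c7.png",np.hstack([A,B]))
E
```

```text
clock: 7.45
eef_pos: [535.9, 171.9, 143.8]
ee_rot: [3.14, 0.003, 1.749]
wrist_force: [0.5, 0.7, -1.0]
opening: 8.8
t 7.45 pos [535.9  171.95 143.78] rpy [179.93   0.19 100.23] F [ 0.5   0.65 -1.01] M [ 0.01 -0.02 -0.  ] open 8.8290386605712
TODO turn [ 0.07  0.19 -0.07] shift mm [ 1.23 -1.14 17.78] joints [ 0.1   0.21  1.72 -0.    1.21 -0.08]
```

View pics/c7.png

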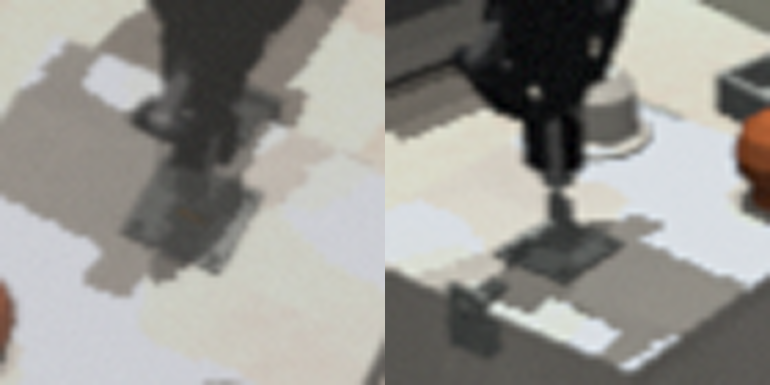

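```bash

python3 -m creep '[0,0,0,0.0012,-0.0011,0.004,0, 0,0,0,0,0,0.004,0]'
python3 -c "
from h import *
todo([534.6,172.9,126],100.3)"
```

```text
clock: 7.72
eef_pos: [536.1, 173.2, 137.6]
ee_rot: [3.136, 0.004, 1.749]
wrist_force: [-0.6, 0.0, -1.3]
opening: 8.8
t 7.72 pos [536.11 173.17 137.65] rpy [179.7    0.2  100.22] F [-0.55  0.01 -1.35] M [ 0.03 -0.03  0.02] open 8.78831294379269
TODO turn [ 0.3   0.2  -0.08] shift mm [ 0.04 -1.59 11.64] joints [ 0.1   0.21  1.73 -0.    1.2  -0.08]
```

```bash

python3 -m creep '[0.3,0.2,0,0,-0.0016,0.002,0]'
python3 -m creep '[0,0,0,0,-0.0003,0.004,0]'
python3 -c "
from h import *
todo([534.6,172.9,126],100.3)"
```

```text
clock: 7.8
eef_pos: [534.4, 173.0, 135.2]
ee_rot: [-3.141, -0.0, 1.749]
wrist_force: [0.1, -0.3, -1.4]
opening: 9.2
clock: 7.88
eef_pos: [534.2, 172.9, 131.3]
ee_rot: [3.141, -0.0, 1.749]
wrist_force: [-0.2, -0.4, -1.2]
opening: 9.0
t 7.88 pos [534.22 172.94 131.27] rpy [179.99  -0.01 100.24] F [-0.15 -0.35 -1.21] M [-0.03 -0.    0.  ] open 9.011282563118442
TODO turn [ 0.01 -0.01 -0.06] shift mm [-0.1   0.36  5.27] joints [ 0.1   0.22  1.73  0.    1.19 -0.08]
```

```bash

python3 -m creep '[0,0,0,0,0.0002,0.003,0]'
python3 -m creep '[0,0,0,0,0,0.003,0]'
python3 -m creep '[0,0,0,0,0,0.003,0]'
python3 -c "
from h import *
todo([534.6,172.9,103],100.3)"
```

```text
clock: 7.97
eef_pos: [534.1, 172.9, 127.6]
ee_rot: [-3.141, -0.0, 1.749]
wrist_force: [0.1, -0.2, -0.3]
opening: 8.9
clock: 8.05
eef_pos: [534.1, 172.9, 124.2]
ee_rot: [-3.141, -0.0, 1.749]
wrist_force: [0.0, -0.2, -0.2]
opening: 8.8
clock: 8.13
eef_pos: [534.0, 172.8, 120.8]
ee_rot: [-3.141, -0.0, 1.749]
wrist_force: [-0.7, -0.4, -0.3]
opening: 9.3
t 8.13 pos [534.02 172.84 120.78] rpy [-179.95   -0.01  100.23] F [-0.69 -0.36 -0.33] M [ 0.05  0.02 -0.01] open 9.266985987018854
TODO turn [-0.05 -0.01 -0.07] shift mm [-0.05  0.6  17.78] joints [ 0.1   0.23  1.74  0.    1.17 -0.08]
```

```bash

python3 -m creep '[0,0,4,0,0.0002,0.003,0, 0,0,-7,0,0.0002,0.003,0, 0,0,7,0,0,0.003,0]'
python3 -m creep '[0,0,-7,0,0,0.003,0, 0,0,7,0,0,0.003,0]'
python3 -c "
from h import *
todo([534.6,172.9,103],100.3)"
```

```text
clock: 8.38
eef_pos: [535.5, 172.9, 115.5]
ee_rot: [3.141, 0.0, 1.688]
wrist_force: [-10.3, -1.1, 18.9]
opening: 9.0
clock: 8.55
eef_pos: [535.5, 172.9, 113.3]
ee_rot: [-3.14, 0.001, 1.689]
wrist_force: [-7.0, 0.3, 9.3]
opening: 8.7
t 8.55 pos [535.46 172.87 113.33] rpy [-179.93    0.07   96.75] F [-7.05  0.31  9.31] M [-0.16  1.45  0.  ] open 8.700427800591834
TODO turn [-0.07  0.06 -3.55] shift mm [ 0.14 -0.84 10.33] joints [ 0.1   0.25  1.74 -0.    1.16 -0.02]
```

```bash

python3 -m creep '[0,0,-7,0,-0.0006,0.004,0, 0,0,7,0,-0.0003,0.004,0, 0,0,-7,0,0,0.004,0, 0,0,7,0,0,0.004,0]'
python3 -c "
from h import *
todo([534.6,172.9,103],100.3)"
```

```text
clock: 8.88
eef_pos: [535.7, 172.9, 107.9]
ee_rot: [-3.14, 0.003, 1.689]
wrist_force: [-10.4, -0.8, 21.0]
opening: 8.9
t 8.88 pos [535.73 172.94 107.92] rpy [-179.92    0.15   96.76] F [-10.4   -0.83  21.03] M [-0.27  2.2   0.09] open 8.892329026013037
TODO turn [-0.08  0.15 -3.54] shift mm [ 0.11 -1.12  4.92] joints [ 0.1   0.26  1.74 -0.    1.15 -0.02]
```

```bash

python3 -m creep '[0,0,-7,0,-0.001,0.005,0, 0,0,7,0,-0.001,0.005,0, 0,0,-7,0,-0.0005,0.005,0, 0,0,7,0,-0.0005,0.005,0]'
python3 -c "
from h import *
todo([534.6,172.9,103],100.3)"
```

```text
clock: 9.22
eef_pos: [536.1, 172.9, 101.9]
ee_rot: [3.139, 0.004, 1.689]
wrist_force: [-18.4, -2.6, 41.2]
opening: 9.1
t 9.22 pos [536.07 172.91 101.88] rpy [179.84   0.23  96.77] F [-18.42  -2.57  41.22] M [-0.5   3.58  0.09] open 9.139452922872717
TODO turn [ 0.15  0.24 -3.53] shift mm [ 0.16 -1.46 -1.13] joints [ 0.1   0.26  1.75 -0.    1.13 -0.02]
```

```bash

python3 -m creep '[0,0,-3.5,0,-0.001,0,0, 0,0,0,0,-0.001,0,0]'
python3 - <<'E'
from h import *
todo([534.6,172.9,103],100.3)
a=capture("side");w=capture("wrist")
B=cv2.resize(a[140:210,250:320],None,fx=5.5,fy=5.5,interpolation=cv2.INTER_CUBIC)
C=cv2.resize(w[170:330,240:400],None,fx=2.4,fy=2.4,interpolation=cv2.INTER_CUBIC)[:385]
C=cv2.resize(C,(385,385))
cv2.imwrite("pics/c8.png",np.hstack([B,C]))
E
```

```text
clock: 9.38
eef_pos: [534.8, 172.7, 103.9]
ee_rot: [3.137, 0.005, 1.746]
wrist_force: [1.9, -0.5, -1.6]
opening: 8.9
t 9.38 pos [534.78 172.7  103.92] rpy [179.75   0.27 100.01] F [ 1.92 -0.5  -1.55] M [ 0.07 -0.43  0.07] open 8.934083296800008
TODO turn [ 0.25  0.27 -0.29] shift mm [ 0.23 -0.15  0.92] joints [ 0.1   0.25  1.75 -0.    1.13 -0.07]
```

View pics/c8.png

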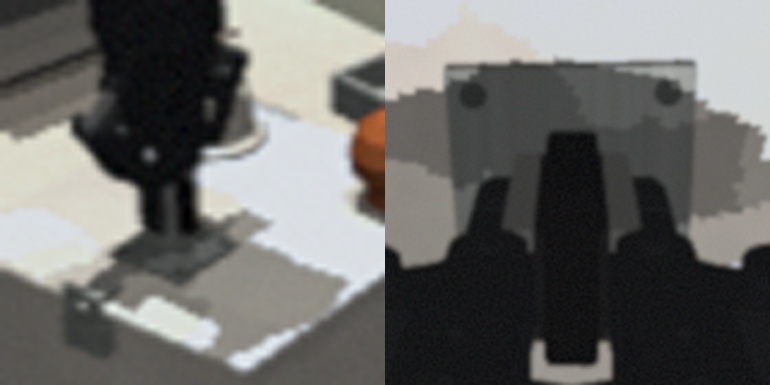

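```bash

python3 -m creep '[0,0,0,0,-0.0005,0.002,0]'
python3 -m creep '[0,0,4,0,-0.0005,0.003,0]'
python3 -m creep '[0,0,-7,0,-0.0005,0.004,0]'
python3 -m creep '[0,0,4,0,-0.0005,0.004,0]'
python3 -c "
from h import *
todo([534.6,172.9,103],100.3)"
```

```text
clock: 9.57
eef_pos: [535.1, 172.8, 102.4]
ee_rot: [3.135, 0.005, 1.742]
wrist_force: [-0.9, -0.5, 5.0]
opening: 9.1
clock: 9.65
eef_pos: [535.6, 172.8, 101.9]
ee_rot: [3.134, 0.004, 1.671]
wrist_force: [-10.8, -1.6, 32.7]
opening: 9.1
clock: 9.73
eef_pos: [535.7, 172.9, 101.9]
ee_rot: [3.134, 0.005, 1.788]
wrist_force: [-16.9, -2.5, 39.8]
opening: 8.9
clock: 9.82
eef_pos: [535.8, 172.8, 101.9]
ee_rot: [3.134, 0.005, 1.725]
wrist_force: [-12.9, -2.2, 30.2]
opening: 9.2
t 9.82 pos [535.79 172.8  101.92] rpy [179.59   0.31  98.81] F [-12.91  -2.22  30.16] M [-0.33  2.61  0.11] open 9.203940372888379
TODO turn [ 0.41  0.32 -1.49] shift mm [ 0.27 -1.15 -1.09] joints [ 0.1   0.26  1.75 -0.01  1.12 -0.05]
```

```bash

python3 -m creep '[0.2,0.2,5,0,-0.0008,0.001,0, 0.1,0.1,6,0,-0.0003,0.001,0, 0,0,6,0,0,0.001,0, 0,0,6,0,0,0.001,0]'
python3 -c "
from h import *
todo([534.6,172.9,102],10)"
```

```text
clock: 10.15
eef_pos: [535.8, 172.6, 102.0]
ee_rot: [3.138, -0.001, 1.303]
wrist_force: [-3.2, -0.5, 11.4]
opening: 9.0
t 10.15 pos [535.79 172.61 102.01] rpy [179.79  -0.06  74.68] F [-3.15 -0.48 11.4 ] M [-0.15  0.88  0.08] open 8.958294262799928
TODO turn [ 0.15 -0.17 64.68] shift mm [-0.03 -1.23  0.  ] joints [ 0.1   0.26  1.75 -0.    1.13  0.36]
```

```bash

python3 -m creep '[0,0,6,0,0,0.001,0, 0,0,6,0,0,0.001,0, 0,0,6,0,0,0.001,0, 0,0,6,0,0,0.001,0]'
python3 -c "
from h import *
todo([535.8,172.2,102],3)"
```

```text
clock: 10.48
eef_pos: [536.4, 172.4, 102.0]
ee_rot: [3.139, -0.001, 0.861]
wrist_force: [-3.8, -1.1, 10.2]
opening: 8.8
t 10.48 pos [536.39 172.42 102.02] rpy [179.83  -0.07  49.33] F [-3.81 -1.1  10.25] M [-0.14  0.83  0.09] open 8.846897516872104
TODO turn [ 0.13 -0.13 46.33] shift mm [-0.56 -0.3   0.02] joints [ 0.1   0.26  1.75 -0.    1.13  0.81]
```

```bash

python3 -m creep '[0,0,6,-0.0002,0,0.001,0, 0,0,6,-0.0002,0,0.001,0, 0,0,6,0,0,0.001,0, 0,0,6,0,0,0.001,0]'
python3 -c "
from h import *
todo([536,171.5,102],3)"
```

```text
clock: 10.82
eef_pos: [536.8, 172.2, 102.0]
ee_rot: [3.139, -0.002, 0.419]
wrist_force: [-4.4, -1.6, 10.3]
opening: 9.0
t 10.82 pos [536.81 172.17 102.01] rpy [179.85  -0.11  23.99] F [-4.42 -1.57 10.28] M [-0.21  0.85  0.12] open 8.994536793468813
TODO turn [ 0.13 -0.13 20.98] shift mm [-1.02  0.28  0.01] joints [ 0.1   0.26  1.75 -0.    1.13  1.25]
```

```bash

python3 -m creep '[0,0,6,-0.0003,0,0.001,0, 0,0,6,-0.0003,0,0.001,0, 0,0,6,-0.0003,0,0.001,0]'
python3 -m creep '[0,0,4,0,0,0.001,0]'
python3 -c "
from h import *
todo([536,171.5,102],3)"
```

```text
clock: 11.07
eef_pos: [537.0, 171.7, 102.0]
ee_rot: [3.139, -0.004, 0.087]
wrist_force: [-3.8, -2.1, 10.0]
opening: 8.6
clock: 11.15
eef_pos: [537.1, 171.6, 102.0]
ee_rot: [3.139, -0.004, 0.012]
wrist_force: [-4.6, -0.4, 10.6]
opening: 9.0
t 11.15 pos [537.09 171.59 102.02] rpy [179.83  -0.21   0.68] F [-4.59 -0.41 10.63] M [-0.2   0.9   0.37] open 8.950210178017626
TODO turn [ 0.18 -0.2  -2.32] shift mm [-1.1   0.07  0.01] joints [ 0.1   0.26  1.75 -0.    1.13  1.66]
```

```bash

python3 -m creep '[0,0,1,-0.0003,0,0.001,0, 0,0,1,0,0,0.001,0, 0,0,1,0,0,0.001,0, 0,0,1,0,0,0.001,0]'
python3 - <<'E'
from h import *
todo([536,171.5,102],3)
a=capture("side");w=capture("scene")
s=observe();print(s["clock"],s["torque"],np.degrees(s["ee_rot"]))
B=cv2.resize(a[145:215,235:305],None,fx=5.5,fy=5.5,interpolation=cv2.INTER_CUBIC)
C=cv2.resize(w[190:260,345:415],None,fx=5.5,fy=5.5,interpolation=cv2.INTER_CUBIC)
cv2.imwrite("pics/c9.png",np.hstack([B,C]))
E
```

```text
clock: 11.48
eef_pos: [537.2, 171.5, 102.0]
ee_rot: [3.137, -0.003, -0.062]
wrist_force: [-3.7, -0.4, 10.4]
opening: 9.4
t 11.48 pos [537.19 171.5  102.03] rpy [179.73  -0.19  -3.55] F [-3.7  -0.37 10.41] M [-0.06  0.73  0.6 ] open 9.374901752151864
TODO turn [ 0.28 -0.17 -6.55] shift mm [-1.19  0.08  0.03] joints [ 0.1   0.26  1.74 -0.01  1.13  1.73]
11.5833 [-0.13  0.7   0.52] [179.73  -0.19  -3.52]
```

View pics/c9.png

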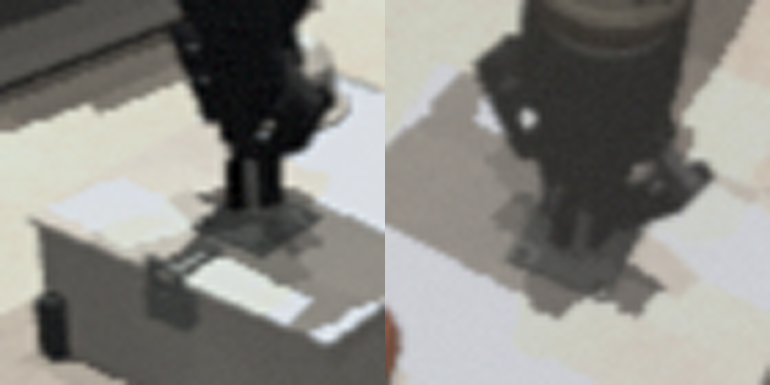

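```bash
python3 - <<'E'
from h import *
b=cv2.imread("pics/side0.png");a=capture("side");s=observe()
print(s["clock"],s["torque"],s["wrist_force"],s["eef_pos"],np.degrees(s["ee_rot"]),s["opening"],abs(s["joint_vel"]).max())
cv2.imwrite("pics/c10.png",np.hstack([cv2.resize(i[170:210,245:295],None,fx=8,fy=8,interpolation=cv2.INTER_CUBIC) for i in(b,a)]))
E
```

```text
11.6333 [-0.13139447  0.74236439  0.53359477] [-5.45789569  0.44307092 10.07216941] [537.2208602  171.48558882 102.04685476] [179.7333716   -0.19119824  -3.50548081] 8.931574186038498 0.0032062751368596865
```

View pics/c10.png

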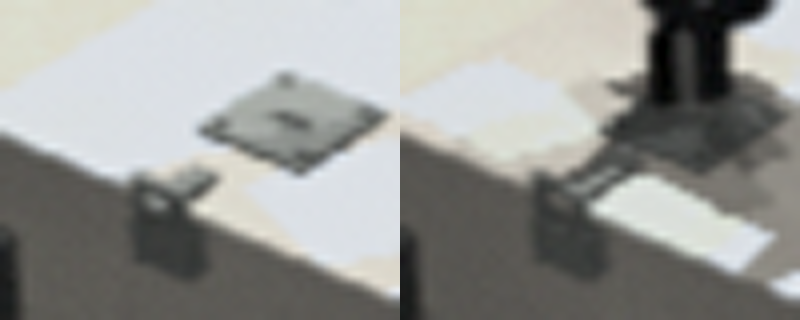

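The bolt end moved from about (215,178) to (237,160) in the crop, about 15 mm, so it is drawn. The arm is still and in firm grip.

```bash
python3 -c "
from workcell import *
print(close_job()); s=observe(); print(s['clock'],s['opening'],s['eef_pos'],s['torque'])"
```

```text
the job is handed in; nothing more can be done
None
the job is handed in; nothing more can be done
```

I drew the black flat-bowed key from the stand's end slot and wiggled it past the pins until its shoulder hit a hard stop. I then turned it clockwise to its stop and handed the job in at about 11.6 s, still gripping and holding it turned.

**Last checks before hand-in:**
- **Depth:** the tool stopped hard at z = 102 mm, about 0.6 mm below the height I expected for fully home, so the key may have slipped slightly in the grip. I was pressing down with about 10 N.
- **Turn:** the gripper had turned about 1.8 rad and met about 0.5 N m of resistance at the stop.
- **Bolt:** the side camera showed it had moved about 15 mm, so it is drawn.
- **Grip and stillness:** the fingers were closed to 9 mm on the key and the joints were almost still.
- **Other objects:** the other two keys were still in the stand right after the lift. I saw no contact with the cups, jars or bottles, though I did not measure their positions again at the end.

The plug angle and bolt travel could not be read directly, so those results come from the gripper turn, the torque and the pictures. The hand-in gave no verdict. No check failed outright. Short moves often left the tool 1–4 mm off target, and I corrected that as I went.

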